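Lock the bayonet fuse carrier into the backup power unit

TASK

Take the fuse carrier out of its stand and fit it into the round bayonet socket on top of the backup power unit: feel for the entry slots, press it in against the spring, turn it clockwise (seen from above) to its stop and let it rise into its notch, so that it stays locked, upright, when you let go. Press gently, as the socket cracks under hard force, and leave the other things where they are.

Things in the scene. Friction and masses are not known exactly. Their poses are not given: they have to be found in the camera images.
- carrier_center (a point): Fuse carrier, loose, about 60 g, 66.5 mm high, upright in the stand at the start. This point: on its axis, half-way up; z up, x along its grip bar and lugs (a half turn about z changes nothing). From below: brass barrel with two lugs, a round black flange 42 mm across from 33.5 to 38.5 mm above the foot, then the grip bar.
- carrier_grip (a point): Middle of the carrier's black grip bar, which is 34 mm long (x), 12 mm thick (y) and 28 mm high (38.5 to 66.5 mm above the foot). Axes as the carrier's. Take it across its thickness from above.
- carrier_foot (a point): Centre of the foot of the carrier's brass barrel (18 mm across, foot chamfered to 14 mm). The two lugs stick out along x and -x, spanning 30 mm over both tips; each is 6 mm wide (y) and lies 10 to 15 mm above this point.
- stand: Holder for the carrier, fixed: an 80 x 80 x 4 mm grey foot plate with an upright grey tube, 40 mm high, 52 mm outside and 35 mm inside diameter. Origin: on the table under the tube's axis. The carrier's flange rests on the tube's rim; lift it straight up 40 mm or more.
- unit: Backup power unit, fixed: a grey case 130 (x) x 150 (y) x 70 mm high with vent slits, and a black collar (46 mm outside, 34 mm inside diameter) round the socket, rising 8 mm from the middle of its top. Origin: centre of the underside, x and y along its sides, z up. It cracks if more than 40 N acts between it and anything.
- socket_mouth (a point): Centre of the collar's rim, 78 mm above the table, axes as the unit's. Carrier foot below this rim: 18 mm with lugs resting on the brass sleeve inside, 30 mm when lugs just clear the ridge, 33.5 mm when the flange meets the collar (hard stop). A spring plunger (600 N/m, free top 17.5 mm below the rim) lifts the carrier; about 9.6 N at the stop.
- sleeve_face (a point): On the socket's axis, 8 mm below the rim, at the brass sleeve's top face (bore 21 mm, two opposite entry slots 8.4 mm wide). Axes as the unit's. The slots' line is anywhere from 4 to 56 degrees anticlockwise (from above) of x, unmeasured: lay the lugs on lightly and turn until they drop in. Stiff friction (0.5 N m) holds the sleeve.
- locked_foot (a point): Where the carrier's foot is when locked: on the socket's axis, 26 mm below the rim (left loose in the slots it stands 7 to 8 mm higher). Axes as the unit's. The notches lie 60 degrees clockwise of the entry slots, past a ridge under which the lugs must be held down while turning, and just before the stop; about 6 degrees of play to each side.
- drive: Bystander: flat black drive, 100 x 70 x 7 mm, loose; origin under its centre.
- caddy: Bystander: black open drive tray, 105 x 150 x 22 mm, loose; origin under its centre.
- driver: Bystander: screwdriver, 180 mm long, loose, lying on the table; origin near its middle.
Not all that is in view belongs to the job. Of the things that look like the part that bears carrier_center, the smallest one is meant.

How it is judged:
By the outcome, as a careful person would: the job done as asked, in the order asked, and still so for the second after the job is handed in, with the robot touching nothing.
It also fails if it takes over 67 s, if anything falls off the work surface, if the arm or the gripper's body presses on something with over 40 N, if the wrist force passes 120 N, or if a joint passes its speed limit or range.

ROBOT

A 6-joint arm with a two-finger parallel gripper is mounted at the origin on the work surface. World frame = base frame: x ahead of the robot, y to its left, z up, the work surface at z = 0. Lengths are in m, angles in rad, forces in N, time in s.
With the tool pointing down it reaches from about 0.425 to 0.95 m from the base axis. Payload 3.5 kg.
Tool frame: the origin (TCP) lies at the very end of the fingers, on their centre line; the grasp point (between the pads) lies 19 mm behind it; x points along the fingers, z is the direction in which the jaws open and shut, and the axes are right-handed (so a half turn about x gives the same grasp; the last joint's range is limited). The gripper opens to 85 mm and grips with 20 to 120 N. Pads are 22 mm wide; open, the fingers measure 114 mm over their backs; the gripper's body (76 mm by 85 mm) begins 54 mm behind the grasp point. The pads swing forward as they close: fully open they stand 13 mm farther back than shut.
Start: joints at [-1.273, 0.286, 1.577, -0, 1.279, -0.15], TCP at [0.292, -0.608, 0.192] pointing down, gripper open.
Joint ranges: [-2.77, 2.77], [-0.9, 2.22], [0.21, 2.48], [-1.53, 4.67], [0.24, 2.81], [-2.84, 2.84]. Speed limits (rad/s): [2.79, 2.79, 3.14, 3.14, 3.14, 3.14].

INTERFACE

Orientations are given as a unit quaternion [x, y, z, w].
In Python, from plant import ctrl, cams gives the robot as it stands.
- The arm moves only by the tool play_rows, never from a script. Its argument "rows" is a list of rows, each a list of 3 entries, a list of its own where there are three numbers: the opening in per cent of the stroke, from 0 (shut) to 100 (fully open), then the shift along the tool's x, y, z in units of 0.3 m (1.0 is 0.3 m), then the turn, a rotation vector about the tool's x, y, z in units of pi/2 rad (1.0 is pi/2 rad). A call has 1 to 10 rows; each row is the pose to reach, as a shift and turn from the pose commanded when the call began, along the tool's axes at that moment; what a row does not reach only later rows make up. A row lasts 1/12 s, in which the tool goes at most 41.7 mm and 7.16 degrees, less where a joint would pass 70% of its speed; a pose out of reach is approached as far as the arm can. A call with a number of a shift or a turn outside -1 to 1 is refused whole. A call with a gripper value outside its range is refused whole. The fingers move at their own pace and stop on an object; "force" is the grip in N (left out, the last holds). Time passes only in rows, so rows that repeat a pose let the fingers close. It gives the time, the measured TCP pose, the force and the opening at its end, in the units of the state.
- ctrl.get_state(): the state, without advancing time (a new reading comes with each control period).
- cams.read_camera(name): name is "scene" or "side" or "wrist"; returns a dict with "color" (480x640x3 uint8, red, green, blue), "fx", "fy", "cx", "cy" (pixels), "view" (4x4, takes a point from world to camera coordinates). Camera axes: x right, y down, z forward; pixel columns grow to the right and rows downward; lengths in m; the calibration is good to about 2 mm. A picture is of the moment at which its call begins. There is no depth.
- ctrl.sign_off(): hands the job in, once; it reports no verdict.
The state is a dict: "time": time; "qpos": joint angles; "dq": joint speeds; "joint_efforts": joint torques, N m; "eef_pos": TCP position; "tcp_rot": TCP orientation; "contact_force": force on the tool from outside, world axes, zero at the start; "wrist_torque": the same for the moment, N m; "opening": opening from 0.0 (shut) to 1.0 (fully open).
Only numpy, scipy, OpenCV 4.12 (cv2) and the standard library are available. Lean on these libraries where they do the work, as an engineer would, in place of code of your own. Each camera call takes 0.05 s, during which the arm holds its last target. There are 200 camera calls.

## Working session

There is one attempt and no reset: what is moved stays moved. The work goes in short steps, Python scripts to look and compute and a tool call to move; the robot and the scene stay as the last step left them, time stands still between calls to the robot, and variables do not carry over. Pictures are saved under pics/ and viewed, about 8 in all and at most 12, crops included, and the job is handed in when it is done.

Besides the shell and the picture viewer there is one more tool, called after ">>>" as name(argument=value, ...) on one line, values as JSON. play_rows: Moves the arm, as the interface text tells. Shifts and turns lie within -1 to 1; 1 stands for 0.3 m of shift or pi/2 rad of turn. Its arguments: {"type":"object","properties":{"rows":{"type":"array"},"force":{"type":"number"}},"required":["rows"]}

```bash
mkdir -p pics && cat > h.py <<'E'
import numpy as np, cv2
from plant import ctrl, cams
def snap(n,f,crop=None,k=1):
    c=cams.read_camera(n); im=c["color"][:,:,::-1]
    np.savez('pics/'+f+'.npz',**{a:np.array(b) for a,b in c.items()})
    if crop: x0,y0,x1,y1=crop; im=im[y0:y1,x0:x1]
    if k!=1: im=cv2.resize(im,None,fx=k,fy=k,interpolation=cv2.INTER_CUBIC)
    cv2.imwrite('pics/'+f+'.png',im); return c
def ray(c,u,v):
    V=np.array(c["view"]); R=V[:3,:3]; o=-R.T@V[:3,3]
    d=R.T@np.array([(u-c["cx"])/c["fx"],(v-c["cy"])/c["fy"],1]); return o,d/np.linalg.norm(d)
def tri(l):
    A=0;b=0
    for c,u,v in l:
        o,d=ray(c,u,v);P=np.eye(3)-np.outer(d,d);A=A+P;b=b+P@o
    p=np.linalg.solve(A,b); return p,[np.linalg.norm(np.cross(p-ray(c,u,v)[0],ray(c,u,v)[1])) for c,u,v in l]
def atz(c,u,v,z):
    o,d=ray(c,u,v); return o+d*(z-o[2])/d[2]
def proj(c,p):
    V=np.array(c["view"]);q=V[:3,:3]@p+V[:3,3];return np.array([c["fx"]*q[0]/q[2]+c["cx"],c["fy"]*q[1]/q[2]+c["cy"]])
def ld(f): return {k:v for k,v in np.load('pics/'+f+'.npz').items()}
E
python3 - <<'E'
from h import *
for n in("scene","side","wrist"):
    c=snap(n,n+'0'); V=c["view"]; print(n,c["fx"],-V[:3,:3].T@V[:3,3])
print(ctrl.get_state())
E
```

```text
scene 461.45067790187886 [0.90338244 0.32385369 0.80813268]
side 455.1670594797451 [ 0.5404257  -0.54403385  0.71299505]
wrist 432.80130591219097 [ 0.3585533  -0.57735361  0.37236461]
{'time': 0.15, 'qpos': array([-1.27298961e+00,  2.87006116e-01,  1.57785602e+00, -3.88508267e-05,
        1.27860994e+00, -1.49999713e-01]), 'dq': array([-8.64274510e-04, -3.90728509e-03, -5.04210154e-03, -5.37688357e-05,
       -3.04282658e-04,  2.96093416e-03]), 'joint_efforts': array([ 1.22050649e-03, -4.06611300e+01, -2.93139982e+01, -1.26446507e-04,
        3.98513264e-03, -6.11547746e-08]), 'eef_pos': array([ 0.29210853, -0.60786175,  0.19102742]), 'tcp_rot': array([ 0.37692096,  0.59905136, -0.37607312,  0.59802765]), 'contact_force': array([-0.17256581, -0.74342336, -0.61508214]), 'wrist_torque': array([ 0.0337605 ,  0.00693991, -0.04096035]), 'opening': 0.9967894257302684}
```

View pics/scene0.png

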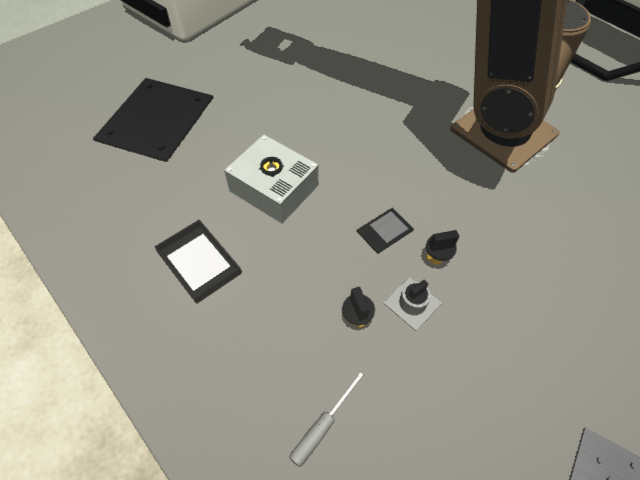

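View pics/side0.png

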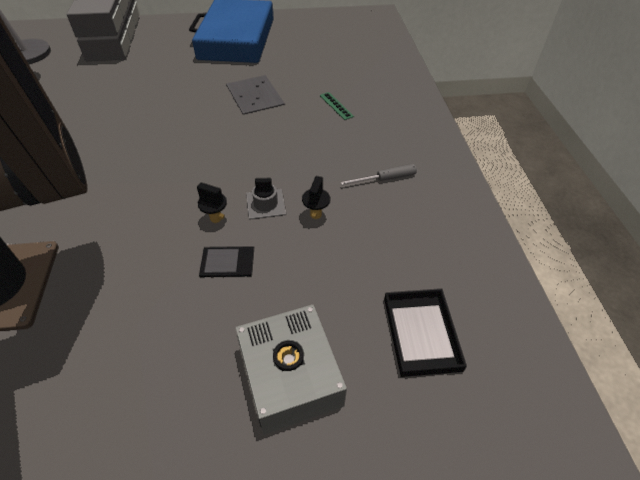

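The scene view shows the stand with the small carrier at about (416,297) and the collar at about (271,166). In the side view they are at (263,192) and (288,355). Two larger lookalikes stand free on either side of the stand. Next I enlarge crops of both.

```bash
python3 - <<'E'
from h import *
a=cv2.imread('pics/scene0.png');b=cv2.imread('pics/side0.png')
def cr(i,u,v,w=400,h=300,k=5):
    return cv2.resize(i[v-30:v+30,u-40:u+40],(w,h),interpolation=cv2.INTER_CUBIC)
m=np.vstack([np.hstack([cr(a,415,295),cr(a,271,168)]),np.hstack([cr(b,263,195),cr(b,288,356)])])
cv2.imwrite('pics/mos.png',m)
E
```

```text
(no output)
```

View pics/mos.png

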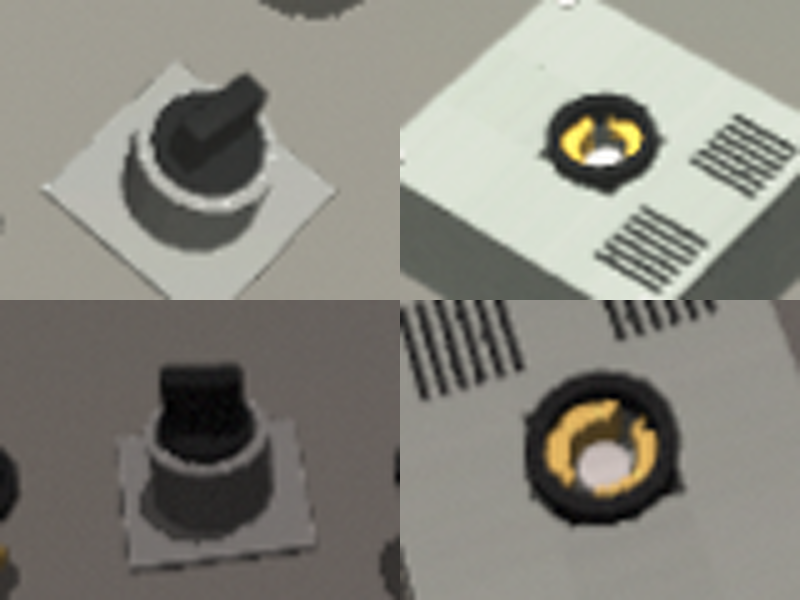

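```bash
python3 - <<'E'
from h import *
a=ld('scene0');b=ld('side0')
print(tri([(a,416.8,293.4),(b,264.8,190)]))
print(tri([(a,231+600/5,138+139/5-0) if 0 else (a,231+(601-400)/5,138+139/5),(b,248+(602-400)/5,326+(444-300)/5)]))
# grip bar top ends: scene & side
S=lambda x,y:(a,375+x/5,265+y/5); T=lambda x,y:(b,223+x/5,165+(y-300)/5)
for z in (0.0725,):
  print([atz(*S(x,y),z) for x,y in((248,72),(268,95),(172,150),(188,172))])
  print([atz(*T(x,y),z) for x,y in((160,367),(242,363))])
U=lambda x,y:(a,231+(x-400)/5,138+y/5)
print(atz(*U(548,0),.07),atz(*U(400,130),.07))
w=ld('wrist0');V=w['view'];print(V[:3,:3])
from scipy.spatial.transform import Rotation as Ro
s=ctrl.get_state();R=Ro.from_quat(s['tcp_rot']).as_matrix();print(R); print(R.T@(-V[:3,:3].T@V[:3,3]-s['eef_pos']))
E
```

```text
(array([0.51356434, 0.16489379, 0.04224698]), [np.float64(0.00143276337506924), np.float64(0.0014327633750691872)])
(array([ 0.53721939, -0.23148968,  0.07421856]), [np.float64(0.000408831326179782), np.float64(0.0004088313261799779)])
[array([0.49595263, 0.16195547, 0.0725    ]), array([0.49757 , 0.172906, 0.0725  ]), array([0.53970795, 0.16498801, 0.0725    ]), array([0.5418101 , 0.17450782, 0.0725    ])]
[array([0.49713357, 0.16875811, 0.0725    ]), array([0.53103221, 0.16766368, 0.0725    ])]
[ 0.50175203 -0.31405467  0.07      ] [ 0.59588984 -0.29442403  0.07      ]
[[ 0.43267203 -0.90154932 -0.00193361]
 [-0.8637253  -0.41513233  0.28573371]
 [-0.25840574 -0.12195888 -0.9583071 ]]
[[-5.87035391e-04  9.01394275e-01  4.32998865e-01]
 [ 1.78578091e-03  4.32999194e-01 -9.01392539e-01]
 [-9.99998233e-01  2.44091787e-04 -1.86387854e-03]]
[-0.18132139  0.0731472   0.00093272]
```

View pics/wrist0.png

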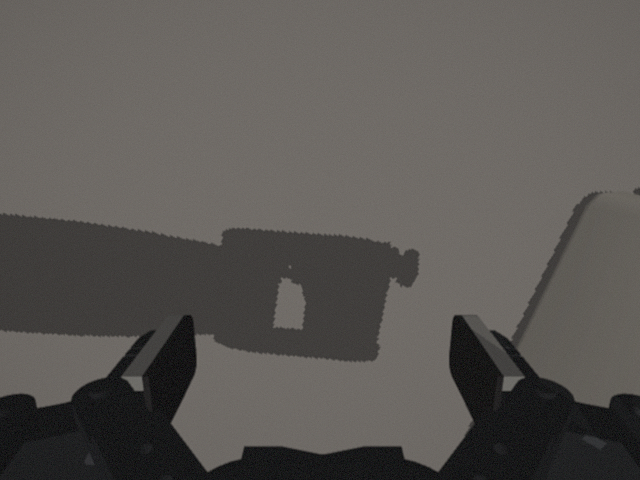

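The wrist view shows just the table and the fingertips. Next I get the unit's yaw from its top corners.

```bash
python3 - <<'E'
from h import *
a=ld('scene0');b=ld('side0')
for p in((265,137),(318,172),(283,207),(226,172)): print('sc',atz(a,*p,.07).round(4))
for p in((236,325),(313,308),(343,383),(259,415)): print('si',atz(b,*p,.07).round(4))
E
```

```text
sc [ 0.4925 -0.3101  0.07  ]
sc [ 0.4713 -0.1566  0.07  ]
sc [ 0.5845 -0.1336  0.07  ]
sc [ 0.6168 -0.2831  0.07  ]
si [ 0.4586 -0.1698  0.07  ]
si [ 0.5835 -0.152   0.07  ]
si [ 0.6133 -0.2823  0.07  ]
si [ 0.4906 -0.3146  0.07  ]
```

>>> play_rows(rows=[[100,[0,0.3165,-0.195],[0,0,0]],[100,[0,0.633,-0.39],[0,0,0]],[100,[0,0.633,-0.39],[0,0,0]],[100,[0,0.633,-0.39],[0,0,0]],[100,[0,0.633,-0.39],[0,0,0]],[100,[0,0.633,-0.39],[0,0,0]]], force=40)

```text
time: 0.65
eef_pos: [0.4149, -0.4162, 0.1917]
tcp_rot: [0.376, 0.6, -0.375, 0.599]
contact_force: [-1.0, -1.7, 0.2]
opening: 1.004
```

>>> play_rows(rows=[[100,[0,0.645,-0.39],[0.285,0,0]],[100,[0,0.645,-0.39],[0.285,0,0]],[100,[0,0.645,-0.39],[0.285,0,0]],[100,[0,0.645,-0.39],[0.285,0,0]],[100,[0,0.645,-0.39],[0.285,0,0]],[100,[0,0.645,-0.39],[0.285,0,0]],[100,[0,0.645,-0.39],[0.285,0,0]]])

```text
time: 1.23
eef_pos: [0.5384, -0.2276, 0.1919]
tcp_rot: [0.499, 0.502, -0.498, 0.501]
contact_force: [0.1, -0.6, 0.4]
opening: 0.996
```

```bash
python3 - <<'E'
from h import *
snap("wrist","wsock")
print(ctrl.get_state()['qpos'])
E
```

```text
[-5.77254674e-01  8.90601558e-02  1.80471118e+00 -2.36279691e-04
  1.24826463e+00  9.89401043e-01]
```

>>> play_rows(rows=[[100,[0,-0.04,-0.66],[0,0,0]],[100,[0,-0.04,-0.66],[0,0,0]],[100,[0,-0.04,-0.66],[0,0,0]],[100,[0,-0.04,-0.66],[0,0,0]],[100,[0,-0.04,-0.66],[0,0,0]],[100,[0,-0.04,-0.66],[0,0,0]]])

```text
time: 1.78
eef_pos: [0.5235, -0.0301, 0.1919]
tcp_rot: [0.499, 0.501, -0.499, 0.5]
contact_force: [-0.4, -1.0, 0.1]
opening: 1.003
```

>>> play_rows(rows=[[100,[0,-0.04,-0.65],[0,0,0]],[100,[0,-0.04,-0.65],[0,0,0]],[100,[0,-0.04,-0.65],[0,0,0]],[100,[0,-0.04,-0.65],[0,0,0]],[100,[0,-0.04,-0.65],[0,0,0]],[100,[0,-0.04,-0.65],[0,0,0]],[100,[0,-0.04,-0.65],[0,0,0]]])

```text
time: 2.37
eef_pos: [0.5127, 0.1612, 0.1919]
tcp_rot: [0.499, 0.5, -0.5, 0.501]
contact_force: [0.9, 0.0, 0.2]
opening: 0.999
```

```bash
python3 - <<'E'
from h import *
snap("wrist","wcar")
s=ctrl.get_state();print(s['qpos'],s['eef_pos'],s['tcp_rot'])
a=cv2.imread('pics/wsock.png');b=cv2.imread('pics/wcar.png')
f=lambda i:cv2.resize(i[130:430,220:420],(400,600),interpolation=cv2.INTER_CUBIC)
cv2.imwrite('pics/m2.png',np.hstack([f(a),f(b)]))
E
```

```text
[ 1.14667018e-01 -1.76860894e-02  1.91441591e+00 -1.11991386e-03
  1.24519564e+00  1.68598443e+00] [0.51285684 0.16032573 0.19190479] [-0.49971531 -0.49973844  0.50036587 -0.50018006]
```

View pics/m2.png

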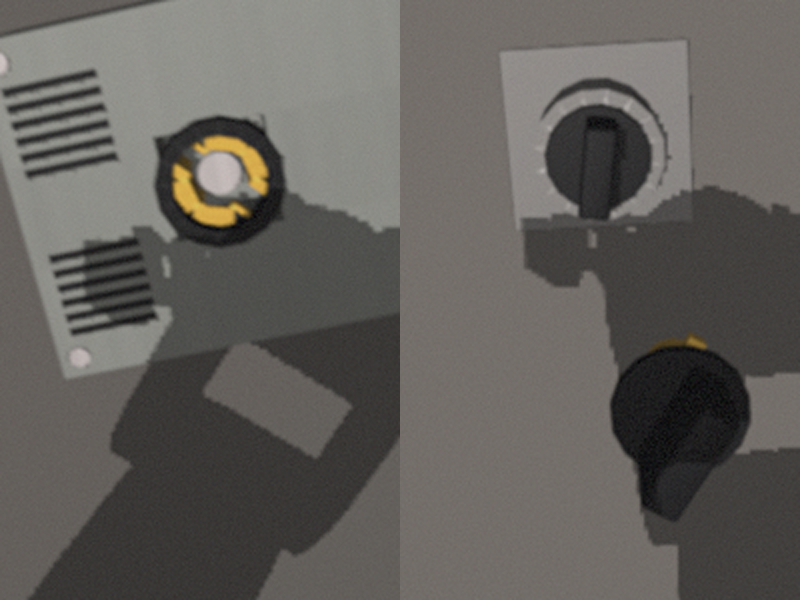

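The left crop shows the collar centre at about (330,220), with the slots running upper left to lower right. The right crop shows the flange centre at about (319.5,209.5), with the bar nearly vertical, so it lies along world x, yaw about -2°.

```bash
python3 - <<'E'
from h import *
a=ld('scene0');b=ld('side0');w=ld('wsock');c=ld('wcar')
print(tri([(a,271.2,165.8),(b,288.4,354.8),(w,330,220)]), atz(w,330,220,.078))
print(tri([(a,416.8,293.4),(b,264.8,190),(c,319.5,209.5)]), atz(c,319.5,209.5,.045))
W=lambda x,y,z:atz(w,220+x/2,130+y/2,z)[:2]
p=W(220,181,.070);print('sleeve',p)
for q in((187,158),(254,203)): d=W(*q,.070)-p; print(np.degrees(np.arctan2(d[1],d[0])),np.hypot(*d))
# case edges
for q,r in(((0,37),(168,0)),((66,378),(400,315)),((0,165),(66,378))):
    d=W(*r,.07)-W(*q,.07);print('edge',np.degrees(np.arctan2(d[1],d[0])))
C=lambda x,y,z:atz(c,220+(x-400)/2,130+y/2,z)[:2]
print('bar',C(601,117,.072),C(596,215,.072), 'plate', C(500,50,.004),C(688,40,.004),C(692,222,.004),C(516,230,.004))
# measured vs proj of TCP
E
```

```text
(array([ 0.53755353, -0.23231012,  0.07405337]), [np.float64(0.0011343534626712568), np.float64(0.000644852501799855), np.float64(0.0015486884742969785)]) [ 0.53940374 -0.2335262   0.078     ]
(array([0.51353256, 0.16384792, 0.0427452 ]), [np.float64(0.0019235090740246947), np.float64(0.0013514584585756944), np.float64(0.0013500620827475703)]) [0.51382558 0.16250075 0.045     ]
sleeve [ 0.53707003 -0.23367337]
54.752416568380234 0.014561722777260002
-123.26560938951265 0.014869811539125853
edge -77.6939791007298
edge -78.03897674614717
edge -166.4706327154474
bar [0.5348233  0.16164402] [0.49905009 0.16345631] plate [0.55153155 0.20430267] [0.55574855 0.1253922 ] [0.47616571 0.12132147] [0.47236722 0.19980233]
```

>>> play_rows(rows=[[60,[0.13,0.003,-0.008],[0.032,0,0]],[60,[0.26,0.003,-0.008],[0.032,0,0]],[60,[0.36,0.003,-0.008],[0.032,0,0]],[60,[0.42,0.003,-0.008],[0.032,0,0]],[60,[0.45,0.003,-0.008],[0.032,0,0]],[60,[0.47,0.003,-0.008],[0.032,0,0]],[60,[0.47,0.003,-0.008],[0.032,0,0]]], force=40)

```text
time: 3.0
eef_pos: [0.5136, 0.1626, 0.0506]
tcp_rot: [-0.512, -0.487, 0.513, -0.487]
contact_force: [0.6, 0.9, 0.6]
opening: 0.594
```

>>> play_rows(rows=[[0,[0,0,0],[0,0,0]],[0,[0,0,0],[0,0,0]],[0,[0,0,0],[0,0,0]],[0,[0,0,0],[0,0,0]],[0,[0,0,0],[0,0,0]],[0,[0,0,0],[0,0,0]],[0,[0,0,0],[0,0,0]],[0,[0,0,0],[0,0,0]]])

```text
time: 3.67
eef_pos: [0.5134, 0.164, 0.0512]
tcp_rot: [0.512, 0.487, -0.512, 0.487]
contact_force: [0.7, 0.5, 0.6]
opening: 0.002
```

```bash
python3 - <<'E'
from h import *
snap("wrist","wgrip",(220,180,420,330),4)
s=ctrl.get_state();print(s)
E
```

```text
{'time': 3.7167, 'qpos': array([1.20801367e-01, 1.52404758e-01, 2.01465011e+00, 6.83020883e-06,
       9.74540103e-01, 1.74160901e+00]), 'dq': array([ 0.0004095 ,  0.00217547,  0.00025844, -0.00136758, -0.00037005,
        0.00126135]), 'joint_efforts': array([ 5.39130822e-03, -3.10919702e+01, -2.49937320e+01,  6.51356277e-05,
       -2.41782682e-04, -4.70285886e-05]), 'eef_pos': array([0.51337895, 0.16396268, 0.05113211]), 'tcp_rot': array([ 0.51234669,  0.48734327, -0.51234561,  0.48733909]), 'contact_force': array([ 0.34082074,  0.99033009, -0.0952549 ]), 'wrist_torque': array([-0.03015605,  0.01532613,  0.00045293]), 'opening': 0.0010416706871515804}
```

View pics/wgrip.png

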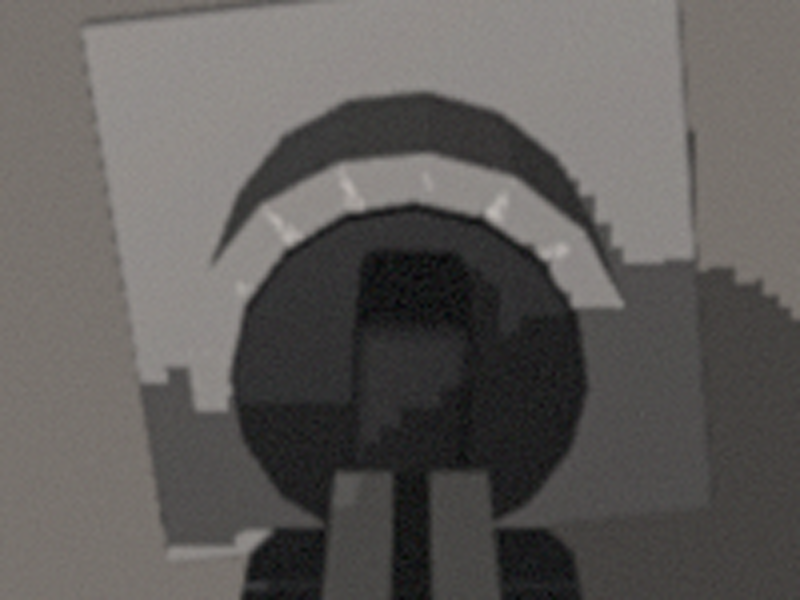

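```bash
python3 - <<'E'
from h import *
w=ld('wgrip');c=ld('wcar')
t=np.array([.5134,.164,.0511]);print('tcp',proj(w,t),'up19',proj(w,t+[0,0,.019]))
W=lambda x,y,z:atz(w,220+x/4,180+y/4,z)
print('far end top', [W(x,330,z) for x in(360,470) for z in(.066,.073)],'base',W(415,250,.045))
print('flange',W(408,380,.045),[W(232,380,.045),W(586,380,.045)],W(412,207,.045))
print('plate',[W(*p,.004) for p in((83,25),(678,0),(165,555),(710,505))])
V=w['view'];print(-V[:3,:3].T@V[:3,3])
cv2.imwrite('pics/full.png',w['color'][:,:,::-1])
sc=snap('side','side1',(223,155,323,230),8)
E
```

```text
tcp [320.76898782 282.38473659] up19 [320.60471075 299.9236932 ]
far end top [array([0.52834638, 0.16757766, 0.066     ]), array([0.53080236, 0.16724196, 0.073     ]), array([0.52778248, 0.15637454, 0.066     ]), array([0.53026214, 0.15650933, 0.073     ])] base [0.53024404 0.16180389 0.045     ]
flange [0.51457493 0.16339006 0.045     ] [array([0.51559981, 0.18375146, 0.045     ]), array([0.51353841, 0.14279733, 0.045     ])] [0.5353034  0.16189149 0.045     ]
plate [array([0.55127682, 0.20478876, 0.004     ]), array([0.55063198, 0.12584076, 0.004     ]), array([0.47337294, 0.20094243, 0.004     ]), array([0.47734873, 0.12166441, 0.004     ])]
[0.58682809 0.15958409 0.23268402]
```

View pics/side1.png

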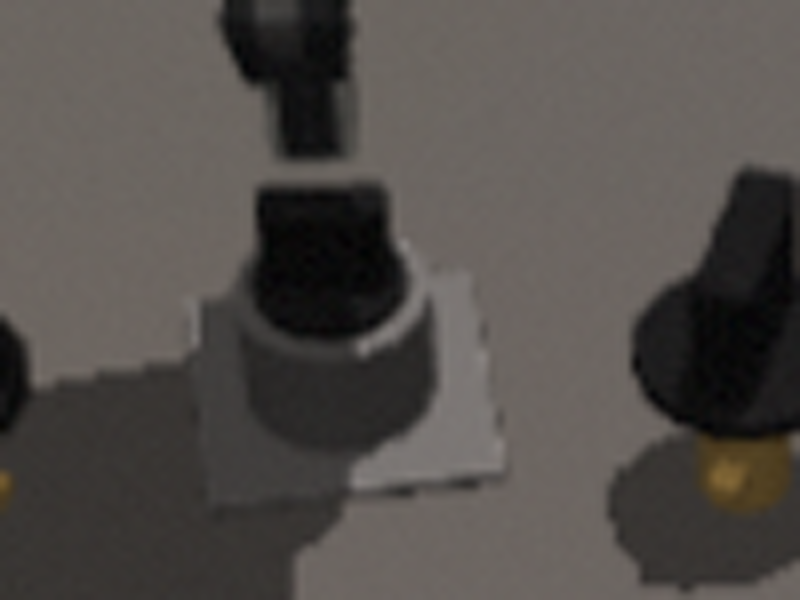

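The side view shows the shut fingertips above the bar at about pixel (262,175), with the carrier untouched. So the fingertips sit higher than the reported TCP implies. I'll measure that offset.

```bash
python3 - <<'E'
from h import *
w=ld('wgrip');b=ld('side1')
print('side proj tcp',proj(b,np.array([.5134,.164,.0511])))
print(tri([(w,323,297.5),(b,262,175)]))
for x in (.5134,.5244):
  for z in (.06,.07,.08,.09): print(x,z,proj(w,np.array([x,.164,z])),proj(b,np.array([x,.164,z])))
print('bar top far', tri([(w,220+415/4,180+330/4),(b,223+384/8,155+185/8)]))
print('flangetop/bar far corner +y side?', proj(b,np.array([.5306,.162,.073])))
E
```

```text
side proj tcp [263.78517436 186.95075079]
(array([0.51575747, 0.16396423, 0.08213459]), [np.float64(0.0038735208606908303), np.float64(0.0038735208606907245)])
0.5134 0.06 [320.69603019 290.17402072] [263.44192216 183.83870271]
0.5134 0.07 [320.60566387 299.82193347] [263.05040845 180.28909845]
0.5134 0.08 [320.50494819 310.5747913 ] [262.65257385 176.68218666]
0.5134 0.09 [320.39199723 322.63394296] [262.24826404 173.01656822]
0.5244 0.06 [319.36222141 266.16510066] [268.71514928 183.46145848]
0.5244 0.07 [319.19667432 274.66352503] [268.36618918 179.91215895]
0.5244 0.08 [319.01180495 284.15386613] [268.01160052 176.30561088]
0.5244 0.09 [318.80402076 294.82054813] [267.65124602 172.64041792]
bar top far (array([0.53081474, 0.16203158, 0.07580591]), [np.float64(0.0006938878588875063), np.float64(0.0006938878588875029)])
flangetop/bar far corner +y side? [271.30560597 179.27588651]
```

Both cameras agree, and the fingers shut on nothing below the bar's top. The real fingertips are about 37 mm above the reported TCP. I'll reopen and go about 35 mm lower, watching the force.

>>> play_rows(rows=[[60,[0,0,0],[0,0,0]],[60,[0,0,0],[0,0,0]],[60,[0,0,0],[0,0,0]],[60,[0,0,0],[0,0,0]],[60,[0,0,0],[0,0,0]],[60,[0.03,0,0],[0,0,0]],[60,[0.06,0,0],[0,0,0]],[60,[0.09,0,0],[0,0,0]],[60,[0.115,0,0],[0,0,0]],[60,[0.115,0,0],[0,0,0]]])

```text
time: 4.6
eef_pos: [0.5113, 0.1636, 0.0138]
tcp_rot: [-0.511, -0.488, 0.514, -0.486]
contact_force: [0.6, -0.2, -0.1]
opening: 0.598
```

>>> play_rows(rows=[[30,[0,0,0],[0,0,0]],[10,[0,0,0],[0,0,0]],[0,[0,0,0],[0,0,0]],[0,[0,0,0],[0,0,0]],[0,[0,0,0],[0,0,0]],[0,[0,0,0],[0,0,0]],[0,[0,0,0],[0,0,0]],[0,[0,0,0],[0,0,0]]])

```text
time: 5.27
eef_pos: [0.514, 0.164, 0.0172]
tcp_rot: [0.513, 0.487, -0.512, 0.488]
contact_force: [0.4, -0.2, 3.0]
opening: 0.128
```

```bash
python3 - <<'E'
from h import *
w=snap("wrist","wgrip2",(220,180,420,330),2); b=snap("side","side2",(223,155,323,230),4)
cv2.imwrite('pics/m3.png',np.hstack([cv2.imread('pics/wgrip2.png'),cv2.imread('pics/side2.png')]))
print(ctrl.get_state())
E
```

```text
{'time': 5.3667, 'qpos': array([1.20686603e-01, 2.06313022e-01, 2.02648350e+00, 2.04782158e-05,
       9.07562494e-01, 1.74163220e+00]), 'dq': array([ 0.00165619,  0.00068539,  0.00024521, -0.0016204 , -0.00025289,
        0.00235189]), 'joint_efforts': array([ 2.79444794e-02, -3.01806915e+01, -2.22392321e+01, -3.95647085e-04,
        6.55832453e-03, -1.08847056e-03]), 'eef_pos': array([0.51400691, 0.16398069, 0.01724358]), 'tcp_rot': array([ 0.51273514,  0.48704774, -0.51202846,  0.48755926]), 'contact_force': array([ 0.17364066, -0.68646638,  4.29814975]), 'wrist_torque': array([-0.00640368,  0.02127079, -0.0323771 ]), 'opening': 0.12592766125589916}
```

View pics/m3.png

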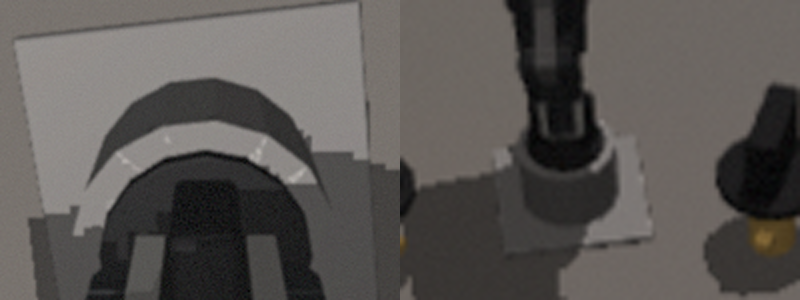

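The bar is gripped, with the opening at 10.7 mm for a 12 mm bar. Lifting.

>>> play_rows(rows=[[0,[-0.03,0,0],[0,0,0]],[0,[-0.09,0,0],[0,0,0]],[0,[-0.17,0,0],[0,0,0]],[0,[-0.27,0,0],[0,0,0]],[0,[-0.35,0,0],[0,0,0]],[0,[-0.39,0,0],[0,0,0]],[0,[-0.39,0,0],[0,0,0]]], force=60)

```text
time: 5.95
eef_pos: [0.5154, 0.1642, 0.1372]
tcp_rot: [0.514, 0.486, -0.51, 0.489]
contact_force: [1.0, 0.3, -0.2]
opening: 0.123
```

>>> play_rows(rows=[[0,[-0.39,0.018,0.1],[0,0,0]],[0,[0,0.02,0.2],[0,0,0]]])

```text
time: 6.12
eef_pos: [0.5223, 0.1237, 0.1576]
tcp_rot: [0.517, 0.485, -0.506, 0.492]
contact_force: [2.8, 0.2, 1.6]
opening: 0.12
```

I mistyped that last call: its first row lifted instead of only shifting. It did no harm. I'll settle and read the state.

>>> play_rows(rows=[[0,[0,0,0],[0,0,0]],[0,[0,0,0],[0,0,0]],[0,[0,0,0],[0,0,0]]])

```text
time: 6.37
eef_pos: [0.5145, 0.1212, 0.1457]
tcp_rot: [-0.512, -0.488, 0.513, -0.486]
contact_force: [-0.5, 0.6, -0.2]
opening: 0.122
```

```bash
cat > go.py <<'E'
import sys
from h import *
from scipy.spatial.transform import Rotation as Ro
# python3 go.py x y z baryaw : shift/turn in units from measured pose
def state(n=1):
    s=ctrl.get_state();R=Ro.from_quat(s['tcp_rot']).as_matrix()
    return s,R
s,R=state()
yaw=np.degrees(np.arctan2(R[1,1],R[0,1]))  # bar yaw = tool y
print('pos',s['eef_pos'].round(4),'bar yaw',yaw.round(2),'tilt',np.degrees([R[0,0],R[1,0]]).round(2),'F',s['contact_force'].round(1),'M',s['wrist_torque'].round(2),'open',round(s['opening'],3),'q',s['qpos'].round(2),'t',s['time'])
if len(sys.argv)>1:
    x,y,z,b=map(float,sys.argv[1:5])
    d=R.T@(np.array([x,y,z])-s['eef_pos'])/.3
    c,si=np.cos(np.radians(b)),np.sin(np.radians(b))
    T=np.array([[0,c,si],[0,si,-c],[-1,0,0]])
    r=Ro.from_matrix(R.T@T).as_rotvec()/(np.pi/2)
    print('shift',d.round(4),'turn',r.round(4))
E
python3 go.py .538 -.2335 .135 55.7; python3 go.py .538 -.05 .135 -3
```

```text
pos [0.5145 0.1212 0.1457] bar yaw -2.91 tilt [-0.22  0.02] F [-0.5  0.6 -0.2] M [0.02 0.02 0.06] open 0.122 q [0.04 0.01 1.98 0.   1.16 1.66] t 6.3667
shift [0.035  0.1385 1.1768] turn [-0.6512 -0.0013  0.0022]
pos [0.5145 0.1212 0.1457] bar yaw -2.91 tilt [-0.22  0.02] F [-0.5  0.6 -0.2] M [0.02 0.02 0.06] open 0.122 q [0.04 0.01 1.98 0.   1.16 1.66] t 6.3667
shift [0.0352 0.1074 0.5659] turn [ 0.001  -0.0001  0.0025]
```

>>> play_rows(rows=[[0,[0,0.02,0.1],[0,0,0]],[0,[0,0.05,0.25],[0,0,0]],[0,[0,0.07,0.37],[0,0,0]],[0,[0,0.069,0.5],[0,0,0]],[0,[0,0.069,0.588],[0,0,0]],[0,[0,0.069,0.588],[0,0,0]]])

```text
time: 6.87
eef_pos: [0.5277, -0.0595, 0.1474]
tcp_rot: [-0.513, -0.486, 0.514, -0.487]
contact_force: [0.7, -0.3, -1.3]
opening: 0.117
```

>>> play_rows(rows=[[0,[0,0.0,0.1],[-0.07,0,0]],[0,[0,0.03,0.2],[-0.14,0,0]],[0,[0,0.05,0.3],[-0.21,0,0]],[0,[0.0,0.069,0.4],[-0.28,0,0]],[0,[0.01,0.069,0.5],[-0.35,0,0]],[0,[0.02,0.069,0.588],[-0.42,0,0]],[0,[0.035,0.069,0.588],[-0.5,0,0]],[0,[0.035,0.069,0.588],[-0.57,0,0]],[0,[0.035,0.069,0.588],[-0.65,0,0]],[0,[0.035,0.069,0.588],[-0.651,0,0]]])

```text
time: 7.7
eef_pos: [0.5398, -0.2319, 0.1364]
tcp_rot: [0.208, 0.677, -0.207, 0.676]
contact_force: [0.3, 0.0, -0.3]
opening: 0.125
```

>>> play_rows(rows=[[0,[0,0,0],[0,0,0]],[0,[0,0,0],[0,0,0]]])

```text
time: 7.87
eef_pos: [0.5398, -0.2323, 0.137]
tcp_rot: [0.209, 0.676, -0.209, 0.675]
contact_force: [0.2, 0.4, -0.8]
opening: 0.122
```

```bash
python3 go.py .538 -.2335 .105 55.7 && python3 - <<'E'
from h import *
s=snap("side","side3",(243,281,343,356),4); w=snap("wrist","w3",(220,180,420,330),2); c=snap("scene","sc3",(231,120,331,195),4)
f=cv2.imread
cv2.imwrite('pics/m4.png',np.vstack([np.hstack([f('pics/side3.png'),f('pics/w3.png')]),np.hstack([f('pics/sc3.png'),f('pics/sc3.png')*0])]))
E
```

```text
pos [ 0.5398 -0.2323  0.137 ] bar yaw 55.64 tilt [-0.01  0.03] F [ 0.2  0.4 -0.8] M [-0.   -0.02  0.01] open 0.122 q [-0.58  0.15  1.84  0.    1.15  0.02] t 7.8667
shift [ 0.1067 -0.0067 -0.0027] turn [-0.0007 -0.0003 -0.0001]
```

View pics/m4.png

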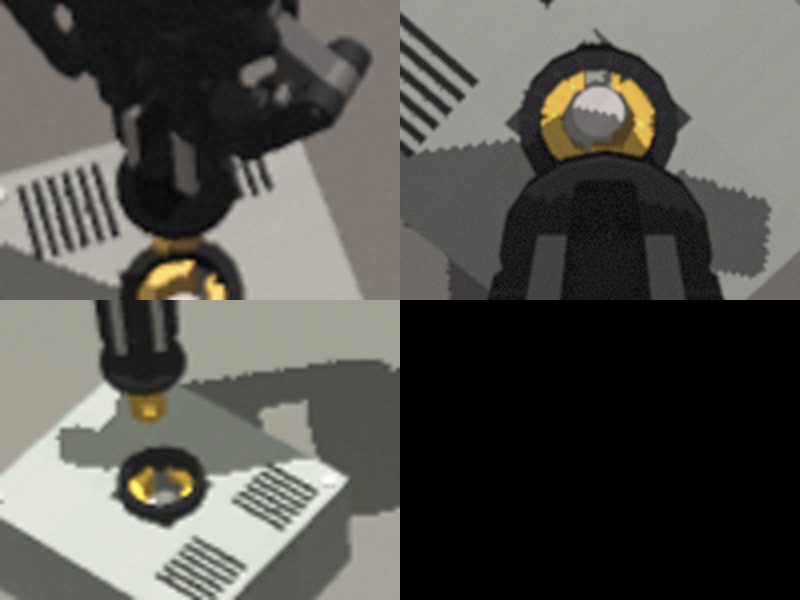

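The wrist view (top right) shows a slot at the top of the sleeve at crop (597,75), in line with the bar. So the yaw is right. Now I check the lateral offset of the carrier axis against the collar.

```bash
python3 - <<'E'
from h import *
w=ld('w3');b=ld('side3');a=ld('sc3')
W=lambda x,y:(w,220+(x-400)/2,180+y/2)
S=lambda x,y:(b,243+x/4,281+y/4)
A=lambda x,y:(a,231+x/4,120+(y-300)/4)
tcp=np.array([.5398,-.2323]); ty=np.array([np.cos(np.radians(55.64)),np.sin(np.radians(55.64))]);tz=np.array([ty[1],-ty[0]])
def rel(p): d=p[:2]-tcp;return ('world',p.round(4),'tool y,z mm',(d@ty*1e3).round(1),(d@tz*1e3).round(1))
print('collar wrist',rel(atz(*W(599,125),.078)))
print('sleeve slot wrist',rel(atz(*W(597,76),.070)),'plunger',rel(atz(*W(598,113),.0605)))
# carrier flange from side & scene (disc edges), foot in scene
print('flange tri',tri([S(177,195),A(143,357)]))
print('foot scene',rel(atz(*A(148,420),.124-.0)), 'flange wrist lateral',rel(atz(*W(607,200),.16)),rel(atz(*W(605,190),.19)))
print('collar scene/side tri',tri([A(163,478),S(183,285),]) )
print(-w['view'][:3,:3].T@w['view'][:3,3])
E
```

```text
collar wrist ('world', array([ 0.5392, -0.2322,  0.078 ]), 'tool y,z mm', np.float64(-0.2), np.float64(-0.6))
sleeve slot wrist ('world', array([ 0.5459, -0.2213,  0.07  ]), 'tool y,z mm', np.float64(12.5), np.float64(-1.2)) plunger ('world', array([ 0.5381, -0.2331,  0.0605]), 'tool y,z mm', np.float64(-1.6), np.float64(-1.0))
flange tri (array([ 0.53746782, -0.2364409 ,  0.16042224]), [np.float64(0.0017478943111027211), np.float64(0.001747894311102734)])
foot scene ('world', array([ 0.5404, -0.2311,  0.124 ]), 'tool y,z mm', np.float64(1.3), np.float64(-0.2)) flange wrist lateral ('world', array([ 0.5462, -0.2256,  0.16  ]), 'tool y,z mm', np.float64(9.1), np.float64(1.5)) ('world', array([ 0.5536, -0.2141,  0.19  ]), 'tool y,z mm', np.float64(22.8), np.float64(1.1))
collar scene/side tri (array([ 0.5374373 , -0.22972413,  0.07950974]), [np.float64(0.0010915984733534854), np.float64(0.0010915984733536194)])
[ 0.58155522 -0.1731269   0.31861077]
```

>>> play_rows(rows=[[0,[0.04,-0.003,-0.0045],[0,0,0]],[0,[0.08,-0.003,-0.0045],[0,0,0]],[0,[0.11,-0.003,-0.0045],[0,0,0]],[0,[0.13,-0.003,-0.0045],[0,0,0]],[0,[0.145,-0.003,-0.0045],[0,0,0]],[0,[0.155,-0.003,-0.0045],[0,0,0]],[0,[0.165,-0.003,-0.0045],[0,0,0]],[0,[0.173,-0.003,-0.0045],[0,0,0]],[0,[0.173,-0.003,-0.0045],[0,0,0]]])

```text
time: 8.77
eef_pos: [0.5378, -0.2333, 0.085]
tcp_rot: [0.208, 0.676, -0.208, 0.676]
contact_force: [0.1, 0.2, -1.1]
opening: 0.121
```

```bash
python3 go.py .539 -.233 .07 55.7
```

```text
pos [ 0.5378 -0.2333  0.085 ] bar yaw 55.71 tilt [-0.02  0.01] F [ 0.1  0.2 -1.1] M [-0.02 -0.    0.04] open 0.121 q [-0.58  0.2   1.88 -0.    1.05  0.02] t 8.7667
shift [0.05   0.003  0.0029] turn [ 0.0002 -0.0002  0.    ]
```

Now down 8 mm in small steps, and I watch the force.

>>> play_rows(rows=[[0,[0.005,0,0],[0,0,0]],[0,[0.01,0,0],[0,0,0]],[0,[0.015,0,0],[0,0,0]],[0,[0.02,0,0],[0,0,0]],[0,[0.025,0,0],[0,0,0]],[0,[0.027,0,0],[0,0,0]]])

```text
time: 9.27
eef_pos: [0.5378, -0.2331, 0.077]
tcp_rot: [0.209, 0.676, -0.208, 0.676]
contact_force: [0.3, 0.1, 0.4]
opening: 0.118
```

>>> play_rows(rows=[[0,[0.0033,0,0],[0,0,0]],[0,[0.0067,0,0],[0,0,0]],[0,[0.01,0,0],[0,0,0]],[0,[0.01,0,0],[0,0,0]]])

```text
time: 9.6
eef_pos: [0.5379, -0.2331, 0.074]
tcp_rot: [0.209, 0.676, -0.208, 0.676]
contact_force: [1.3, 0.5, -0.9]
opening: 0.122
```

>>> play_rows(rows=[[0,[0.0033,0,0],[0,0,0]],[0,[0.0067,0,0],[0,0,0]],[0,[0.01,0,0],[0,0,0]],[0,[0.01,0,0],[0,0,0]]])

```text
time: 9.93
eef_pos: [0.5379, -0.2331, 0.071]
tcp_rot: [0.209, 0.676, -0.208, 0.676]
contact_force: [0.9, 0.7, -1.3]
opening: 0.126
```

>>> play_rows(rows=[[0,[0.0033,0,0],[0,0,0]],[0,[0.0067,0,0],[0,0,0]],[0,[0.0067,0,0],[0,0,0]]])

```text
time: 10.18
eef_pos: [0.538, -0.2332, 0.0692]
tcp_rot: [0.209, 0.676, -0.208, 0.676]
contact_force: [0.3, 1.4, 1.1]
opening: 0.12
```

>>> play_rows(rows=[[0,[0.0033,0,0],[0,0,0]],[0,[0.0067,0,0],[0,0,0]],[0,[0.0067,0,0],[0,0,0]]])

```text
time: 10.43
eef_pos: [0.538, -0.2332, 0.0674]
tcp_rot: [0.208, 0.676, -0.208, 0.676]
contact_force: [0.2, 3.5, 2.5]
opening: 0.124
```

>>> play_rows(rows=[[0,[0.0,0.0014,-0.001],[0,0,0]],[0,[0.0033,0.0014,-0.001],[0,0,0]],[0,[0.0033,0.0014,-0.001],[0,0,0]]])

```text
time: 10.68
eef_pos: [0.538, -0.2331, 0.0665]
tcp_rot: [0.208, 0.675, -0.209, 0.676]
contact_force: [-0.1, 2.1, 3.5]
opening: 0.123
```

>>> play_rows(rows=[[0,[0.0033,0,0],[0,0,0]],[0,[0.0067,0,0],[0,0,0]],[0,[0.0067,0,0],[0,0,0]]])

```text
time: 10.93
eef_pos: [0.5381, -0.2331, 0.0644]
tcp_rot: [0.208, 0.675, -0.209, 0.676]
contact_force: [-0.8, 1.8, 3.7]
opening: 0.122
```

```bash
python3 go.py
```

```text
pos [ 0.5381 -0.2331  0.0644] bar yaw 55.72 tilt [ 0.03 -0.03] F [-0.8  1.8  3.7] M [ 0.26  0.08 -0.01] open 0.122 q [-0.58  0.23  1.89 -0.    1.02  0.02] t 10.9333
```

Force is rising at about 0.6 N/mm, which matches the spring, so the lugs are in the slots. I press on to about 31.5 mm below the rim.

>>> play_rows(rows=[[0,[0.004,0,0],[0,0,0]],[0,[0.008,0,0],[0,0,0]],[0,[0.012,0,0],[0,0,0]],[0,[0.016,0,0],[0,0,0]],[0,[0.016,0,0],[0,0,0]]])

```text
time: 11.35
eef_pos: [0.5382, -0.2331, 0.0602]
tcp_rot: [0.208, 0.675, -0.209, 0.676]
contact_force: [-1.3, 2.2, 6.8]
opening: 0.126
```

>>> play_rows(rows=[[0,[0.003,0,0],[0,0,0]],[0,[0.006,0,0],[0,0,0]],[0,[0.008,0,0],[0,0,0]],[0,[0.008,0,0],[0,0,0]]])

```text
time: 11.68
eef_pos: [0.5382, -0.2331, 0.0583]
tcp_rot: [0.208, 0.676, -0.208, 0.676]
contact_force: [-2.2, 2.1, 7.7]
opening: 0.12
```

```bash
python3 go.py
```

```text
pos [ 0.5382 -0.2331  0.0583] bar yaw 55.73 tilt [ 0.02 -0.03] F [-2.2  2.1  7.7] M [0.45 0.45 0.01] open 0.12 q [-0.58  0.24  1.9  -0.    1.01  0.02] t 11.6833
```

>>> play_rows(rows=[[0,[0.002,0,-0.0018],[0,0,0]],[0,[0.0045,0,-0.0018],[0,0,0]],[0,[0.0045,0,-0.0018],[0,0,0]]])

```text
time: 11.93
eef_pos: [0.5382, -0.2331, 0.0573]
tcp_rot: [0.208, 0.675, -0.209, 0.676]
contact_force: [-1.3, 2.4, 8.4]
opening: 0.124
```

```bash
python3 go.py
```

```text
pos [ 0.5382 -0.2331  0.0573] bar yaw 55.72 tilt [ 0.08 -0.07] F [-1.3  2.4  8.4] M [0.44 0.37 0.01] open 0.124 q [-0.58  0.24  1.9  -0.    1.    0.02] t 11.9333
```

Depth is about 31.5 mm. Now I turn clockwise, in stages.

>>> play_rows(rows=[[0,[0,0,0],[0.04,0,0]],[0,[0,0,0],[0.08,0,0]],[0,[0,0,0],[0.12,0,0]],[0,[0,0,0],[0.16,0,0]],[0,[0,0,0],[0.16,0,0]]])

```text
time: 12.35
eef_pos: [0.5385, -0.2331, 0.0572]
tcp_rot: [0.292, 0.643, -0.292, 0.645]
contact_force: [-0.4, 1.0, 6.7]
opening: 0.12
```

```bash
python3 go.py
```

```text
pos [ 0.5385 -0.2331  0.0572] bar yaw 41.19 tilt [ 0.14 -0.08] F [-0.4  1.   6.7] M [ 0.41  0.05 -0.03] open 0.12 q [-0.58  0.24  1.9   0.    1.    0.27] t 12.35
```

>>> play_rows(rows=[[0,[0.0033,0,0],[0.04,0,0]],[0,[0.0033,0,0],[0.08,0,0]],[0,[0.0033,0,0],[0.12,0,0]],[0,[0.0033,0,0],[0.16,0,0]],[0,[0.0033,0,0],[0.16,0,0]]])

```text
time: 12.77
eef_pos: [0.5387, -0.2331, 0.0563]
tcp_rot: [0.371, 0.601, -0.37, 0.603]
contact_force: [0.2, 2.0, 8.5]
opening: 0.123
```

```bash
python3 go.py
```

```text
pos [ 0.5387 -0.2331  0.0563] bar yaw 26.79 tilt [ 0.16 -0.08] F [0.2 2.  8.5] M [ 0.44  0.12 -0.  ] open 0.123 q [-0.58  0.24  1.9   0.    1.    0.52] t 12.7667
```

>>> play_rows(rows=[[0,[0,0,0],[0.04,0,0]],[0,[0,0,0],[0.08,0,0]],[0,[0,0,0],[0.12,0,0]],[0,[0,0,0],[0.16,0,0]],[0,[0,0,0],[0.2,0,0]],[0,[0,0,0],[0.24,0,0]],[0,[0,0,0],[0.24,0,0]]])

```text
time: 13.35
eef_pos: [0.5388, -0.2333, 0.0564]
tcp_rot: [0.477, 0.521, -0.477, 0.523]
contact_force: [0.1, 1.6, 8.8]
opening: 0.121
```

```bash
python3 go.py
```

```text
pos [ 0.5388 -0.2333  0.0564] bar yaw 5.19 tilt [ 0.17 -0.1 ] F [0.1 1.6 8.8] M [0.33 0.05 0.08] open 0.121 q [-0.58  0.24  1.9   0.    1.    0.9 ] t 13.35
```

Turned 50.5° so far. I go on in small steps until the stop torque shows.

>>> play_rows(rows=[[0,[0,0,0],[0.03,0,0]],[0,[0,0,0],[0.06,0,0]],[0,[0,0,0],[0.09,0,0]],[0,[0,0,0],[0.09,0,0]]])

```text
time: 13.68
eef_pos: [0.5388, -0.2334, 0.0564]
tcp_rot: [0.513, 0.486, -0.512, 0.489]
contact_force: [-1.5, 2.4, 8.1]
opening: 0.119
```

```bash
python3 go.py
```

```text
pos [ 0.5388 -0.2334  0.0564] bar yaw -2.87 tilt [ 0.18 -0.11] F [-1.5  2.4  8.1] M [ 0.34  0.12 -0.03] open 0.119 q [-0.58  0.24  1.9   0.    1.    1.04] t 13.6833
```

>>> play_rows(rows=[[0,[0,0,0],[0.02,0,0]],[0,[0,0,0],[0.035,0,0]],[0,[0,0,0],[0.035,0,0]]])

```text
time: 13.93
eef_pos: [0.5389, -0.2333, 0.0565]
tcp_rot: [0.526, 0.472, -0.525, 0.475]
contact_force: [-0.5, 2.7, 8.2]
opening: 0.119
```

```bash
python3 go.py
```

```text
pos [ 0.5389 -0.2333  0.0565] bar yaw -5.97 tilt [ 0.19 -0.11] F [-0.5  2.7  8.2] M [0.36 0.03 0.05] open 0.119 q [-0.58  0.24  1.9   0.    1.    1.09] t 13.9333
```

>>> play_rows(rows=[[0,[0,0,0],[0.015,0,0]],[0,[0,0,0],[0.03,0,0]],[0,[0,0,0],[0.03,0,0]]])

```text
time: 14.18
eef_pos: [0.539, -0.2328, 0.0564]
tcp_rot: [0.537, 0.46, -0.536, 0.462]
contact_force: [0.3, 3.6, 7.0]
opening: 0.121
```

```bash
python3 go.py
```

```text
pos [ 0.539  -0.2328  0.0564] bar yaw -8.67 tilt [ 0.2  -0.06] F [0.3 3.6 7. ] M [ 0.58 -0.02  0.07] open 0.121 q [-0.58  0.24  1.9   0.    1.    1.14] t 14.1833
```

>>> play_rows(rows=[[0,[0,0,0],[0.015,0,0]],[0,[0,0,0],[0.025,0,0]],[0,[0,0,0],[0.025,0,0]]])

```text
time: 14.43
eef_pos: [0.5391, -0.2325, 0.0564]
tcp_rot: [0.546, 0.449, -0.544, 0.451]
contact_force: [0.7, 3.9, 8.5]
opening: 0.123
```

```bash
python3 go.py
```

```text
pos [ 0.5391 -0.2325  0.0564] bar yaw -10.91 tilt [ 0.22 -0.02] F [0.7 3.9 8.5] M [ 0.73 -0.12  0.15] open 0.123 q [-0.58  0.24  1.9   0.    1.    1.18] t 14.4333
```

>>> play_rows(rows=[[0,[0,0,0],[0.015,0,0]],[0,[0,0,0],[0.025,0,0]],[0,[0,0,0],[0.025,0,0]]])

```text
time: 14.68
eef_pos: [0.5392, -0.2324, 0.0564]
tcp_rot: [0.555, 0.439, -0.553, 0.441]
contact_force: [1.8, 3.5, 7.6]
opening: 0.12
```

```bash
python3 go.py
```

```text
pos [ 0.5392 -0.2324  0.0564] bar yaw -13.08 tilt [ 0.21 -0.03] F [1.8 3.5 7.6] M [ 0.8  -0.15  0.35] open 0.12 q [-0.58  0.24  1.9   0.    1.    1.22] t 14.6833
```

Mz is +0.35 N m, so the stop is reached, with contact starting near -9 to -10°. I back off about 5° into the notch window and let it rise.

>>> play_rows(rows=[[0,[0,0,0],[-0.03,0,0]],[0,[0,0,0],[-0.065,0,0]],[0,[-0.004,0,0],[-0.065,0,0]],[0,[-0.008,0,0],[-0.065,0,0]],[0,[-0.012,0,0],[-0.065,0,0]],[0,[-0.012,0,0],[-0.065,0,0]]])

```text
time: 15.18
eef_pos: [0.539, -0.2328, 0.0598]
tcp_rot: [0.532, 0.466, -0.53, 0.468]
contact_force: [-0.6, 1.5, 5.8]
opening: 0.122
```

```bash
python3 go.py
```

```text
pos [ 0.539  -0.2328  0.0598] bar yaw -7.31 tilt [ 0.21 -0.05] F [-0.6  1.5  5.8] M [ 0.59 -0.27 -0.  ] open 0.122 q [-0.58  0.24  1.9   0.    1.    1.12] t 15.1833
```

>>> play_rows(rows=[[0,[-0.003,0,0],[0,0,0]],[0,[-0.006,0,0],[0,0,0]],[0,[-0.006,0,0],[0,0,0]]])

```text
time: 15.43
eef_pos: [0.539, -0.2328, 0.0613]
tcp_rot: [0.532, 0.466, -0.53, 0.468]
contact_force: [2.1, 2.3, 4.8]
opening: 0.128
```

```bash
python3 go.py
```

```text
pos [ 0.539  -0.2328  0.0613] bar yaw -7.31 tilt [ 0.21 -0.05] F [2.1 2.3 4.8] M [ 0.56 -0.32  0.  ] open 0.128 q [-0.58  0.23  1.9   0.    1.01  1.12] t 15.4333
```

>>> play_rows(rows=[[0,[-0.003,0,0],[0,0,0]],[0,[-0.006,0,0],[0,0,0]],[0,[-0.006,0,0],[0,0,0]]])

```text
time: 15.68
eef_pos: [0.5386, -0.2328, 0.0626]
tcp_rot: [0.531, 0.466, -0.53, 0.468]
contact_force: [2.7, 1.9, 4.8]
opening: 0.122
```

>>> play_rows(rows=[[0,[-0.003,0,0],[0,0,0]],[0,[-0.003,0,0],[0,0,0]]])

```text
time: 15.85
eef_pos: [0.5383, -0.2328, 0.0628]
tcp_rot: [0.531, 0.466, -0.53, 0.468]
contact_force: [4.2, 1.8, 1.4]
opening: 0.124
```

```bash
python3 go.py
```

```text
pos [ 0.5383 -0.2328  0.0628] bar yaw -7.3 tilt [ 0.14 -0.05] F [4.2 1.8 1.4] M [ 0.28 -0.93  0.05] open 0.124 q [-0.58  0.23  1.9   0.    1.01  1.12] t 15.85
```

Fz falls off while z stalls at about 0.0628, so the lugs have met the notch roof. I relax the side load, centre slightly, and open.

>>> play_rows(rows=[[0,[0.002,0.0015,0],[-0.02,0,0]],[0,[0.002,0.0015,0],[-0.02,0,0]]])

```text
time: 16.02
eef_pos: [0.538, -0.2329, 0.0624]
tcp_rot: [-0.523, -0.475, 0.523, -0.476]
contact_force: [2.9, 0.7, 4.2]
opening: 0.125
```

```bash
python3 go.py
```

```text
pos [ 0.538  -0.2329  0.0624] bar yaw -5.44 tilt [ 0.01 -0.05] F [2.9 0.7 4.2] M [ 0.2 -0.5  0. ] open 0.125 q [-0.58  0.23  1.89 -0.    1.01  1.08] t 16.0167
```

>>> play_rows(rows=[[20,[0,0,0],[0,0,0]],[40,[0,0,0],[0,0,0]],[60,[0,0,0],[0,0,0]],[60,[0,0,0],[0,0,0]],[60,[0,0,0],[0,0,0]],[60,[0,0,0],[0,0,0]],[60,[-0.05,0,0],[0,0,0]],[60,[-0.13,0,0],[0,0,0]],[60,[-0.25,0,0],[0,0,0]],[60,[-0.35,0,0],[0,0,0]]])

```text
time: 16.85
eef_pos: [0.5375, -0.2324, 0.1682]
tcp_rot: [-0.523, -0.476, 0.524, -0.475]
contact_force: [0.2, -0.3, 1.4]
opening: 0.6
```

>>> play_rows(rows=[[60,[-0.1,-0.3,0],[0,0,0]],[60,[-0.1,-0.3,0],[0,0,0]],[60,[-0.1,-0.3,0],[0,0,0]],[60,[-0.1,-0.3,0],[0,0,0]]])

```text
time: 17.18
eef_pos: [0.4469, -0.224, 0.1988]
tcp_rot: [-0.524, -0.474, 0.524, -0.476]
contact_force: [0.4, -0.3, 0.6]
opening: 0.6
```

```bash
python3 go.py && python3 - <<'E'
from h import *
s=snap("side","side4",(238,306,338,381),4); c=snap("scene","sc4",(221,125,321,200),4); w=snap("wrist","w4",(170,50,470,275),1.333)
f=lambda p:cv2.resize(cv2.imread('pics/'+p),(400,300))
cv2.imwrite('pics/m5.png',np.vstack([np.hstack([f('side4.png'),f('sc4.png')]),np.hstack([f('w4.png'),f('w4.png')*0])]))
E
```

```text
pos [ 0.4469 -0.224   0.1988] bar yaw -5.56 tilt [ 0.1  -0.12] F [ 0.4 -0.3  0.6] M [-0.   -0.07 -0.04] open 0.6 q [-0.67 -0.11  1.99 -0.    1.26  1.  ] t 17.1833
```

View pics/m5.png

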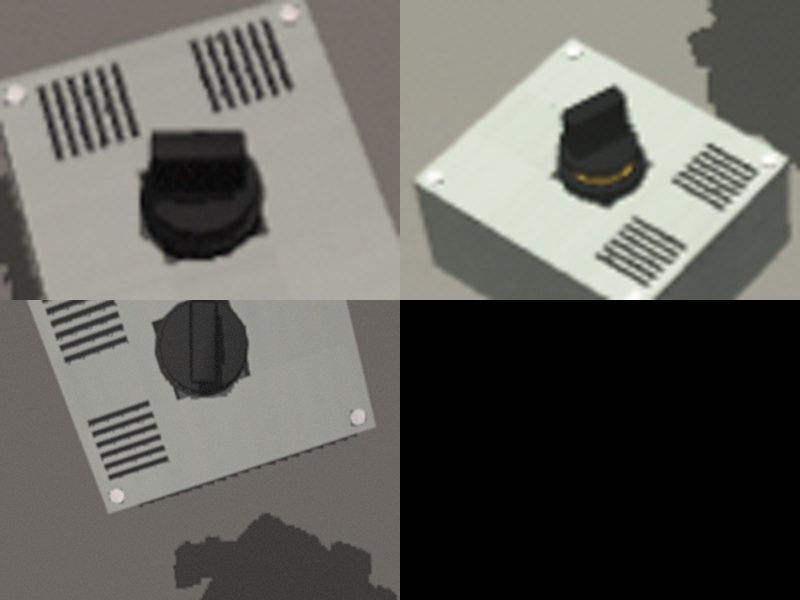

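The side and scene views show the carrier upright with a narrow brass gap. I check its height by projecting the bar's top corners for locked and unlocked and comparing with the pixels I read.

```bash
python3 - <<'E'
from h import *
b=ld('side4');a=ld('sc4')
for z,n in((.1185,'locked'),(.126,'loose')):
  for c,x0,y0,ox in((b,238,306,0),(a,221,125,400)):
    P=[]
    for X,Y in((-17,-6),(17,-6),(17,6),(-17,6)):
      t=np.radians(-5);P.append(np.array([.538+(X*np.cos(t)-Y*np.sin(t))/1e3,-.2332+(X*np.sin(t)+Y*np.cos(t))/1e3,z]))
    print(n,[((proj(c,p)-[x0,y0])*4+[ox,0]).round().tolist() for p in P], 'collar', ((proj(c,np.array([.538,-.2332,.078]))-[x0,y0])*4+[ox,0]).round())
E
```

```text
locked [[150.0, 159.0], [246.0, 157.0], [246.0, 127.0], [151.0, 129.0]] collar [203. 194.]
locked [[611.0, 82.0], [555.0, 111.0], [568.0, 125.0], [625.0, 96.0]] collar [596. 157.]
loose [[149.0, 149.0], [245.0, 148.0], [245.0, 117.0], [150.0, 119.0]] collar [203. 194.]
loose [[610.0, 71.0], [554.0, 100.0], [567.0, 114.0], [624.0, 85.0]] collar [596. 157.]
```

The pixels match the locked height: the side view's top edge is at row 130, against 128 predicted locked and 118 loose. Scene agrees. Handing in.

```bash
python3 -c "
from plant import ctrl
print(ctrl.sign_off())"
```

```text
the job is handed in; nothing more can be done
None
```

The fuse carrier is locked upright in the unit's socket, and I handed the job in at about 17 s with the gripper open and clear of everything.

- **Insertion:** The lugs went in at about 55.7° yaw, the slot angle I read from the wrist camera. They dropped in without a search turn. I pressed to about 31.5–32.5 mm below the rim, judged from the arm's height reading.
- **Turn and lock:** I turned clockwise until the stop showed as 0.35 N m. Then I backed off about 6° and let it rise about 6 mm, until it pushed up against the notch roof. The highest force I read was about 9 N.
- **Last check:** After release, the bar's top corners in the side and scene pictures match the locked height (26 mm below the rim) within about 1 mm. The loose height would be 7.5 mm higher. The carrier stands upright at about -5° yaw, near the middle of the notch. I did not try turning it back to test the lock.

**What disagreed or went wrong:**
- The fingertips sit roughly 30–37 mm above the reported TCP. My first grasp therefore closed on air above the bar, touching nothing.
- One call after the lift was mistyped and raised the arm about 10 mm more than planned, harmlessly.
- The force suggested a shallower depth than the height reading when the turn began, so I pressed 1 mm further.
- I did not take a final picture of the bystanders. The arm read no contact outside the stand and socket.

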